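Slide a lens blank along the rail into its corner pocket

TASK

With the fingertips, push the orange lens blank across the aluminium deck until it lies against the blue rail, still well short of the pocket; then keep it against the rail and slide it along into the white-floored corner pocket at the rail's end, so that it drops in and lies flat. Never pick the blank up, leave the other things standing about where they are, and finish clear of everything.

Things in the scene. Friction and masses are not known exactly. Their poses are not given: they have to be found in the camera images.
- nest: Fixed fixture, 150 (x) x 240 (y) mm, origin under its centre, on the worktop. Its turn about the vertical varies. Own axes: x from the open front edge to the blue rail, y along the rail to the pocket, z up. Flat aluminium deck at z = 9 mm, bare but for the rail, the end stop and two 2 mm high screw heads at x = -63, y = +-108 mm.
- rail_face (a point): Middle of the rail's guiding face, on the deck: x = 60, y = 0, z = 9 mm in the nest's frame. The blue rail runs the nest's full length behind this face, 15 mm thick, top 12 mm over the deck. A blank against the rail has its centre at x = 40 mm.
- pocket (a point): Centre of the pocket's white floor: x = 38, y = 83, z = 5 mm in the nest's frame. The pocket is a square recess, 44 x 44 mm (x 16 to 60, y 61 to 105 mm), 4 mm deeper than the deck, with upright edges, bounded by the rail and by a blue end stop: face at y = 105 mm, from x = 0 to 60 mm, 15 mm thick, 12 mm over the deck.
- amber_blank: Loose orange lens blank: opaque flat disc, 40 mm across, 12 mm thick, about 25 to 50 g. Starts flat on the deck, 40 to 80 mm short of the rail, at the end away from the pocket. Origin: centre of its underside, z up. Pushed squarely it slides and may spin; a finger wedging it hard sideways at the rail can jam it, so slide it mainly from behind.
- green_blank: Bystander: dark green lens blank of the same size, lying in the shallow pale tray at the left of the worktop; leave it there. Origin: centre of its underside.
- stain_violet: Bystander: white dropper bottle with black dropper cap, 33 mm across, 93 mm high, standing to the right of the nest. Origin: centre of its underside.
- tally_counter: Bystander: round white hand counter, 57 x 70 x 21 mm, lying to the right of the nest. Origin: centre of its underside.
- petri_1: Bystander: covered round dish, 60 mm across, 15 mm high, at the left front of the worktop. Origin: centre of its underside.
- tape_1: Bystander: roll of tan tape lying flat, 104 mm across, 25 mm high, at the right front. Origin: centre of its underside. Beyond it on the right a fixed microscope stands under a clear dust cover, a solid obstacle: y -0.38 to -0.56 m, x 0.34 to 0.8 m, up to 0.48 m high; its eyepieces reach out to x = 0.34 m at 0.40 to 0.47 m height. Swing the arm past on the robot's side of it or above it.

How it is judged:
By the outcome, as a careful person would: the job done as asked, in the order asked, and still so for the second after the job is handed in, with the robot touching nothing.
It also fails if it takes over 48 s, if anything falls off the work surface, if the arm or the gripper's body presses on something with over 40 N, if the wrist force passes 120 N, or if a joint passes its speed limit or range.

ROBOT

A 6-joint arm with a two-finger parallel gripper is mounted at the origin on a cart in front of the work surface, level with it; the furniture and walls round the work are solid. World frame = base frame: x ahead of the robot, y to its left, z up, the work surface at z = 0. Lengths are in m, angles in rad, forces in N, time in s.
With the tool pointing down it reaches from about 0.35 to 0.975 m from the base axis. Payload 4.9 kg.
Tool frame: the origin (TCP) lies midway between the tips of the shut fingers; the grasp point (between the pads) lies 19 mm behind it; x points along the fingers, y is the direction in which the jaws open and shut, and the axes are right-handed (so a half turn about x gives the same grasp; the last joint's range is limited). The gripper opens to 85 mm and grips with 20 to 120 N. Pads are 22 mm wide; open, the fingers measure 114 mm over their backs; the gripper's body (76 mm by 85 mm) begins 54 mm behind the grasp point. The pads swing forward as they close: fully open they stand 13 mm farther back than shut.
Start: joints at [-1.341, 0.053, 1.613, -0, 1.476, -0.119], TCP at [0.214, -0.587, 0.231] pointing down, gripper open.
Joint ranges: [-3.01, 3.01], [-1.01, 2.22], [0.06, 2.58], [-1.02, 4.17], [0.09, 2.62], [-3.14, 3.14]. Speed limits (rad/s): [2.57, 2.57, 3.14, 3.14, 3.14, 3.14].

INTERFACE

Orientations are given as a rotation vector (axis times angle).
In Python, from station import ctrl gives the robot as it stands.
- The arm moves only by the shell command python3 -m handwheel 'ROWS' [FORCE]. ROWS is JSON, a list of rows, each a list of 3 entries, a list of its own where there are three numbers: the finger opening in m, from 0 to 0.0854, then the shift along the tool's x, y, z in m, then the turn, a rotation vector about the tool's x, y, z in degrees. In form: [[claw, [dx, dy, dz], [ax, ay, az]], ...]. A call has 1 to 10 rows; each row shifts and turns the commanded pose from where the row before left it, along the tool's axes as they then stand; what a row does not reach is not made up. A row lasts 1/12 s, in which the tool goes at most 41.7 mm and 7.16 degrees, less where a joint would pass 70% of its speed; a pose out of reach is approached as far as the arm can. A call with a gripper value outside its range is refused whole. The fingers move at their own pace and stop on an object; FORCE is the grip in N (left out, the last holds). Time passes only in rows, so rows that do not move let the fingers close. It gives the time, the measured TCP pose, the force and the opening at its end, in the units of the state.
- ctrl.get_obs(): the state, without advancing time (a new reading comes with each control period).
- ctrl.get_image(name): name is "side" or "top"; returns the picture (384x512x3 uint8, red, green, blue); there is no depth.
- ctrl.camera_params(name): a dict with "vertical_fov" (degrees; the focal length in pixels is half the picture's height over the tangent of half this angle, whatever the lens; pixels are square), "cx", "cy" (the principal point, pixels), "rvec" (rotation vector, rad) and "tvec" (3), from world to camera coordinates, as OpenCV has them. Camera axes: x right, y down, z forward; pixel columns grow to the right and rows downward; lengths in m; the calibration is good to about 2 mm. A picture is of the moment at which its call begins. camera_params takes no time and is no camera call.
- ctrl.finish_job(): hands the job in, once; it reports no verdict.
Trained networks look in the newest picture that a camera, given by its name, has taken for a name from the list of things; names that differ only in an ending like _2 or _b are one class to them, and where a whole thing is asked for, a point or a joint stands for the part that bears it (a point fixed in the world has none). Each returns a list of dicts, best first, with "score" (0 to 1); they miss things now and then, are a little off and sometimes report something else, mostly with a low value. They report only what shows in the picture. A call takes as long as a camera call.
- ctrl.look_for(thing, camera): "box" ([centre column, centre row, width, height] in pixels, round what is visible of it).
- ctrl.silhouettes(thing, camera): "mask" (384x512 bool, what is visible of it) and "box" ([centre column, centre row, width, height] in pixels, round what is visible of it).
- ctrl.tip_of(thing, camera): "centre" ([row, column] in pixels: a listed point, or the origin of a listed thing).
The state is a dict: "t": time; "q": joint angles; "dq": joint speeds; "effort": joint torques, N m; "tool_pos": TCP position; "tool_rot": TCP orientation; "contact_force": force on the tool from outside, world axes, zero at the start; "wrist_torque": the same for the moment, N m; "opening": finger opening in m.
Only numpy, scipy, OpenCV 4.12 (cv2) and the standard library are available. Lean on these libraries where they do the work, as an engineer would, in place of code of your own. Each camera call takes 0.05 s, during which the arm holds its last target.

## Working session

There is one attempt and no reset: what is moved stays moved. The work goes in short steps, Python scripts to look and compute and a shell command to move; the robot and the scene stay as the last step left them, time stands still between calls to the robot, and variables do not carry over. Pictures are saved under pics/ and viewed, and the job is handed in when it is done.

```bash
ls; mkdir -p pics; cat > h.py <<'E'
import numpy as np, cv2
from station import ctrl
def cam(n):
    p=ctrl.camera_params(n); f=192/np.tan(np.radians(p["vertical_fov"])/2)
    K=np.array([[f,0,p["cx"]],[0,f,p["cy"]],[0,0,1]]); R=cv2.Rodrigues(np.array(p["rvec"],float))[0]
    return K,R,np.array(p["tvec"],float).ravel()
def proj(n,X):
    K,R,t=cam(n); c=(R@np.atleast_2d(X).T).T+t; u=(K@c.T).T; return u[:,:2]/u[:,2:]
def onz(n,uv,z):
    K,R,t=cam(n); d=R.T@np.linalg.inv(K)@np.array([uv[0],uv[1],1.]); o=-R.T@t
    return o+d*(z-o[2])/d[2]
def tri(uv1,n1,uv2,n2):
    P=[np.c_[K@R,K@t] for K,R,t in (cam(n1),cam(n2))]
    X=cv2.triangulatePoints(P[0],P[1],np.array(uv1,float).reshape(2,1),np.array(uv2,float).reshape(2,1)).ravel(); return X[:3]/X[3]
def save(n,f):
    im=ctrl.get_image(n); cv2.imwrite(f"pics/{f}.png",im[:,:,::-1]); return im
E
python3 - <<'E'
from h import *
np.set_printoptions(precision=4,suppress=True)
for n in("side","top"):
    save(n,n+"0"); K,R,t=cam(n); print(n,K[0,0],-R.T@t,ctrl.camera_params(n))
    for th in("amber_blank","rail_face","pocket","nest"):
        for r in ctrl.tip_of(th,n)[:2]: print(th,r)
o=ctrl.get_obs(); print(o)
E
```

```text
pics
side 496.1272501103805 [-0.0629  0.9346  0.6487] {'vertical_fov': 42.31262469989477, 'cx': 261.454956961008, 'cy': 192.17438038180234, 'rvec': array([ 0.7205, -2.395 ,  1.412 ]), 'tvec': array([0.4404, 0.1725, 1.0366])}
amber_blank {'centre': [200.3, 239.4], 'score': 0.42}
rail_face {'centre': [198.0, 207.2], 'score': 0.9}
nest {'centre': [204.6, 223.8], 'score': 0.7}
top 416.8261274184252 [0.3853 0.0459 1.071 ] {'vertical_fov': 49.46383679578707, 'cx': 257.6585255769946, 'cy': 188.84762699742097, 'rvec': array([ 2.1437, -2.162 ,  0.1377]), 'tvec': array([0.0523, 0.5207, 1.0118])}
amber_blank {'centre': [177.0, 256.0], 'score': 0.77}
rail_face {'centre': [140.5, 251.6], 'score': 0.64}
pocket {'centre': [149.6, 221.9], 'score': 0.89}
nest {'centre': [164.1, 250.1], 'score': 0.58}
{'t': 0.5, 'q': array([-1.341 ,  0.0527,  1.6129,  0.    ,  1.476 , -0.119 ]), 'dq': array([-0.0006,  0.0015, -0.0012,  0.0015, -0.0005, -0.0011]), 'effort': array([ -0.0007, -39.3218, -37.003 ,  -0.0002,   0.0013,   0.    ]), 'tool_pos': array([ 0.2136, -0.5873,  0.2313]), 'tool_rot': array([ 2.0318,  0.3581, -2.0318]), 'contact_force': array([-1.1932, -0.1216, -0.291 ]), 'wrist_torque': array([ 0.0755,  0.0079, -0.0066]), 'opening': 0.08540440775444218}
```

View pics/side0.png

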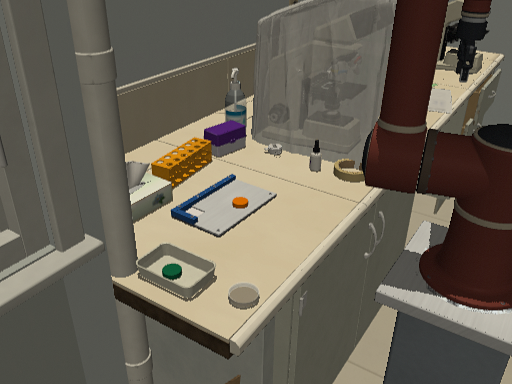

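View pics/top0.png

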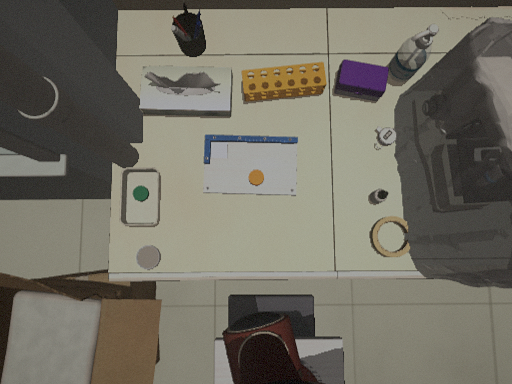

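The side view shows the orange blank at (240,202) on the deck, with the blue rail running from (175,215) to (235,180) and the pocket at its left end. In the top view the blank is at (256,177), the rail lies along row 139, and the pocket is near (219,152). Next I'll refine these positions.

```bash
python3 - <<'E'
from h import *
np.set_printoptions(precision=4,suppress=True)
t=cv2.imread("pics/top0.png");s=cv2.imread("pics/side0.png")
cv2.imwrite("pics/tc.png",cv2.resize(t[125:205,195:305],None,fx=7,fy=7,interpolation=cv2.INTER_CUBIC))
cv2.imwrite("pics/sc.png",cv2.resize(s[170:240,165:285],None,fx=6,fy=6,interpolation=cv2.INTER_CUBIC))
from scipy.optimize import least_squares
def masks(im):
    h=cv2.cvtColor(im,cv2.COLOR_BGR2HSV)
    b=((h[...,0]>98)&(h[...,0]<118)&(h[...,1]>130)&(h[...,2]>50))
    o=((h[...,0]>8)&(h[...,0]<20)&(h[...,1]>170)&(h[...,2]>120))
    return b,o
M={}
for n,im,(r0,r1,c0,c1) in(("top",t,(130,200,200,302)),("side",s,(172,238,168,282))):
    b,o=masks(im)
    w=np.zeros(b.shape,bool);w[r0:r1,c0:c1]=1
    b&=w;o&=w
    if n=="top": o[:160]=0
    M[n]=b; rr,cc=np.nonzero(o); uv=(cc.mean(),rr.mean()); print(n,b.sum(),o.sum(),uv,onz(n,uv,.021 if n=="top" else .017))
    M[n+"o"]=uv
print("tri blank",tri(M["topo"],"top",M["sideo"],"side"))
# render rail+stop silhouette & compare
def boxpts(x0,x1,y0,y1): return np.array([[x,y,z] for x in(x0,x1) for y in(y0,y1) for z in(.009,.021)])
B=[boxpts(.06,.075,-.12,.12),boxpts(0,.06,.105,.12)]
def render(n,p,S=4):
    c,si=np.cos(p[2]),np.sin(p[2]);R=np.array([[c,-si,0],[si,c,0],[0,0,1]])
    m=np.zeros((384*S,512*S),np.uint8)
    for b in B:
        uv=proj(n,b@R.T+[p[0],p[1],0]); h=cv2.convexHull(((uv+.5)*S-.5).astype(np.float32))
        cv2.fillConvexPoly(m,np.round(h*16).astype(np.int32),255,shift=4)
    return cv2.resize(m,(512,384),interpolation=cv2.INTER_AREA)/255.
from scipy.optimize import minimize
c0=onz("top",(250.1,164.1),.0)
for use in(("top",),("side",),("top","side")):
    f=lambda p:sum(np.abs(cv2.GaussianBlur(render(n,p),(0,0),1.)-cv2.GaussianBlur(M[n].astype(float),(0,0),1.)).sum() for n in use)
    best=None
    for y in(-.06,0,.06):
        r=minimize(f,[c0[0],c0[1],y],method="Nelder-Mead",options=dict(initial_simplex=[[c0[0],c0[1],y],[c0[0]+.01,c0[1],y],[c0[0],c0[1]+.01,y],[c0[0],c0[1],y+.05]],xatol=1e-5,fatol=1e-3))
        if best is None or r.fun<best.fun: best=r
    print(use,best.x,np.degrees(best.x[2]),best.fun)
E
```

```text
top 255 30 (np.float64(256.26666666666665), np.float64(177.8)) [0.5513 0.0512 0.021 ]
side 437 150 (np.float64(218.81333333333333), np.float64(192.82)) [0.6253 0.0472 0.017 ]
tri blank [0.5781 0.0697 0.039 ]
('top',) [ 0.5876  0.0648 -0.0097] -0.556054928147762 545.443137254902
('side',) [ 0.5887  0.0704 -0.0166] -0.9516442222966033 271.3485225649234
('top', 'side') [ 0.5893  0.0694 -0.0203] -1.1625693679712663 826.368443331943
```

View pics/tc.png

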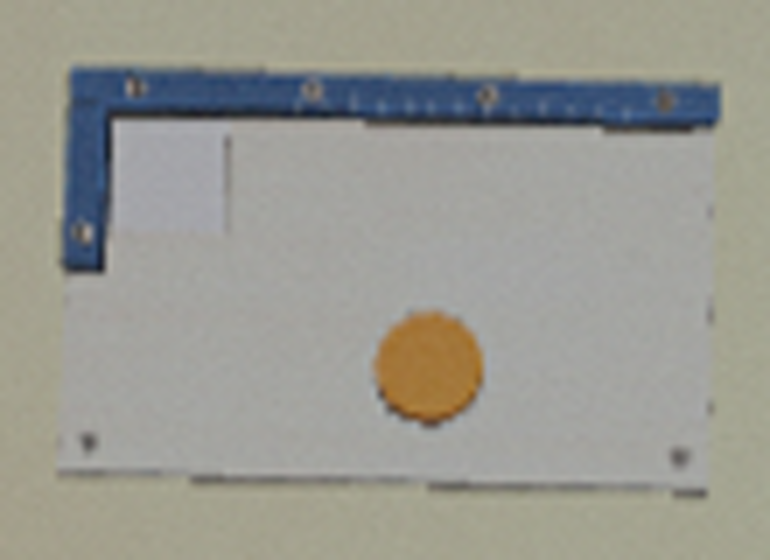

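View pics/sc.png

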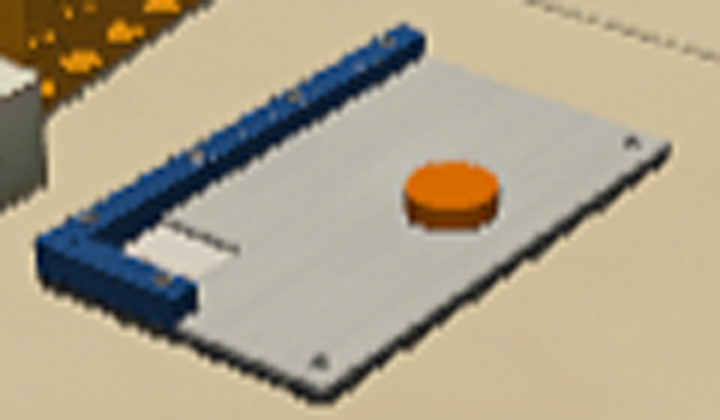

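The crops show the nest clearly. The white pocket is at the rail's left end and the blank is near mid-length, about 60 mm short of the rail. My colour masks were too tight, so I'll loosen them and refit.

```bash
cat > fit.py <<'E'
from h import *
from scipy.optimize import minimize
def masks(im):
    i=im.astype(int); b,g,r=i[...,0],i[...,1],i[...,2]
    return (b-r>35), (r-b>70)
def clean(m,win):
    w=np.zeros(m.shape,np.uint8); r0,r1,c0,c1=win; w[r0:r1,c0:c1]=m[r0:r1,c0:c1]
    k,l,st,_=cv2.connectedComponentsWithStats(w); 
    return l==1+np.argmax(st[1:,4])
def boxpts(x0,x1,y0,y1,z0=.009): return np.array([[x,y,z] for x in(x0,x1) for y in(y0,y1) for z in(z0,.021)])
B=[boxpts(.06,.075,-.12,.12),boxpts(0,.06,.105,.12)]
a=np.linspace(0,2*np.pi,40)
D=np.array([[.02*np.cos(t),.02*np.sin(t),z] for t in a for z in(.009,.021)])
def fill(n,polys,S=4):
    m=np.zeros((384*S,512*S),np.uint8)
    for b in polys:
        uv=proj(n,b); h=cv2.convexHull(((uv+.5)*S-.5).astype(np.float32))
        cv2.fillConvexPoly(m,np.round(h*16).astype(np.int32),255,shift=4)
    return cv2.resize(m,(512,384),interpolation=cv2.INTER_AREA)/255.
def rail(n,p):
    c,si=np.cos(p[2]),np.sin(p[2]);R=np.array([[c,-si,0],[si,c,0],[0,0,1]])
    return fill(n,[b@R.T+[p[0],p[1],0] for b in B])
def disc(n,p): return fill(n,[D+[p[0],p[1],p[2] if len(p)>2 else 0]])
G=lambda m:cv2.GaussianBlur(np.asarray(m,float),(0,0),1.)
def fit(rend,M,use,x0,step):
    f=lambda p:sum(np.abs(G(rend(n,p))-G(M[n])).sum() for n in use)
    sx=[x0]+[np.array(x0)+np.eye(len(x0))[i]*step[i] for i in range(len(x0))]
    return minimize(f,x0,method="Nelder-Mead",options=dict(initial_simplex=sx,xatol=1e-5,fatol=1e-3))
def tonest(P,p):
    c,s=np.cos(P[2]),np.sin(P[2]); d=np.array(p[:2])-P[:2]; return np.array([c*d[0]+s*d[1],-s*d[0]+c*d[1]])
def toworld(P,q):
    c,s=np.cos(P[2]),np.sin(P[2]); return np.array([P[0]+c*q[0]-s*q[1],P[1]+s*q[0]+c*q[1]])
E
python3 - <<'E'
from fit import *
np.set_printoptions(precision=4,suppress=True)
I={"top":cv2.imread("pics/top0.png"),"side":cv2.imread("pics/side0.png")}
bw={"top":(130,170,200,302),"side":(172,226,168,240)}; ow={"top":(162,192,240,272),"side":(190,214,228,254)}
MB={n:clean(masks(I[n])[0],bw[n]) for n in I}; MO={n:clean(masks(I[n])[1],ow[n]) for n in I}
print({n:(MB[n].sum(),MO[n].sum()) for n in I})
for use in(["top"],["side"],["top","side"]):
    r=min((fit(rail,MB,use,[.588,.066,y],[.01,.01,.05]) for y in(-.03,.0,.03)),key=lambda r:r.fun)
    d=fit(disc,MO,use,[.56,.05],[.01,.01]); print(use,r.x,np.degrees(r.x[2]),r.fun,"disc",d.x,d.fun,"in nest",tonest(r.x,d.x))
d3=fit(disc,MO,["top","side"],[.56,.05,0.],[.01,.01,.005]); print("disc3",d3.x,d3.fun)
np.save("nest.npy",r.x); P=r.x
for n in I:
    im=cv2.resize(I[n],None,fx=1,fy=1)
    S=6;x0,y0=(195,125) if n=="top" else (165,170)
    im=cv2.resize(I[n][y0:y0+85,x0:x0+120],None,fx=S,fy=S)
    for pts in ([(-.075,-.12),(.075,-.12),(.075,.12),(-.075,.12)],[(.016,.061),(.06,.061),(.06,.105),(.016,.105)]):
        uv=proj(n,[[*toworld(P,q),.009] for q in pts]); cv2.polylines(im,[np.int32((uv+.5-[x0,y0])*S)],True,(0,0,255))
    cv2.imwrite(f"pics/ov_{n}.png",im)
print("pocket top/side net vs fit",toworld(P,(.038,.083)),onz("top",(221.9,149.6),.005))
print("rail",toworld(P,(.06,0)),onz("top",(251.6,140.5),.009),onz("side",(207.2,198.0),.009),tri((251.6,140.5),"top",(207.2,198.),"side"))
E
```

```text
{'top': (np.int64(399), np.int64(178)), 'side': (np.int64(548), np.int64(147))}
['top'] [ 0.5894  0.0661 -0.0103] -0.5924448411151783 401.4470588235295 disc [0.5535 0.0519] 27.07451046979384 in nest [-0.0358 -0.0146]Traceback (most recent call last):
  File "<stdin>", line 8, in <module>
  File "<stdin>", line 8, in <genexpr>
  File "fit.py", line 28, in fit
    return minimize(f,x0,method="Nelder-Mead",options=dict(initial_simplex=sx,xatol=1e-5,fatol=1e-3))
    res = _minimize_neldermead(fun, x0, args, callback, bounds=bounds,
                               **options)
    fsim[k] = func(sim[k])
              ~~~~^^^^^^^^
    fx = function(np.copy(x), *(wrapper_args + args))
  File "fit.py", line 26, in <lambda>
    f=lambda p:sum(np.abs(G(rend(n,p))-G(M[n])).sum() for n in use)
               ~~~^^^^^^^^^^^^^^^^^^^^^^^^^^^^^^^^^^^^^^^^^^^^^^^^^
  File "fit.py", line 26, in <genexpr>
    f=lambda p:sum(np.abs(G(rend(n,p))-G(M[n])).sum() for n in use)
                            ~~~~^^^^^
  File "fit.py", line 22, in rail
    return fill(n,[b@R.T+[p[0],p[1],0] for b in B])
  File "fit.py", line 17, in fill
    uv=proj(n,b); h=cv2.convexHull(((uv+.5)*S-.5).astype(np.float32))
  File "h.py", line 8, in proj
    K,R,t=cam(n); c=(R@np.atleast_2d(X).T).T+t; u=(K@c.T).T; return u[:,:2]/u[:,2:]
          ~~~^^^
  File "h.py", line 4, in cam
    p=ctrl.camera_params(n); f=192/np.tan(np.radians(p["vertical_fov"])/2)
ValueError: time passes only in moves, steps and waits
```

```bash
python3 - <<'E'
s=open('h.py').read()
s=s.replace("def cam(n):\n","_C={}\ndef cam(n):\n    if n not in _C: _C[n]=_cam(n)\n    return _C[n]\ndef _cam(n):\n").replace("{","{")
open('h.py','w').write(s)
E
cat > m1.py <<'E'
from fit import *
np.set_printoptions(precision=4,suppress=True)
I={"top":cv2.imread("pics/top0.png"),"side":cv2.imread("pics/side0.png")}
bw={"top":(130,170,200,302),"side":(172,226,168,240)}; ow={"top":(162,192,240,272),"side":(190,214,228,254)}
def clean2(m,w):
    z=np.zeros(m.shape,np.uint8); r0,r1,c0,c1=w; z[r0:r1,c0:c1]=m[r0:r1,c0:c1]
    return cv2.morphologyEx(z,cv2.MORPH_CLOSE,np.ones((3,3),np.uint8))>0
MB={n:clean2(masks(I[n])[0],bw[n]) for n in I}; MO={n:clean2(masks(I[n])[1],ow[n]) for n in I}
print({n:(MB[n].sum(),MO[n].sum()) for n in I})
for use in(["top"],["side"],["top","side"]):
    r=min((fit(rail,MB,use,[.588,.066,y],[.01,.01,.05]) for y in(-.04,.0,.03)),key=lambda r:r.fun)
    d=fit(disc,MO,use,[.56,.05],[.01,.01]); print(use,r.x,np.degrees(r.x[2]),r.fun,"disc",d.x,d.fun,"in nest",tonest(r.x,d.x))
d3=fit(disc,MO,["top","side"],[.56,.05,0.],[.01,.01,.005]); print("disc3",d3.x,d3.fun)
np.save("nest.npy",r.x); P=r.x
for n in I:
    S=6;x0,y0=(195,125) if n=="top" else (165,170)
    im=cv2.resize(I[n][y0:y0+85,x0:x0+120],None,fx=S,fy=S)
    mm=cv2.resize((MB[n]|MO[n])[y0:y0+85,x0:x0+120].astype(np.uint8),None,fx=S,fy=S,interpolation=0)
    cv2.drawContours(im,cv2.findContours(mm,0,1)[0],-1,(0,255,0),1)
    for pts in ([(-.075,-.12),(.075,-.12),(.075,.12),(-.075,.12)],[(.016,.061),(.06,.061),(.06,.105),(.016,.105)]):
        uv=proj(n,[[*toworld(P,q),.009] for q in pts]); cv2.polylines(im,[np.int32((uv+.5-[x0,y0])*S)],True,(0,0,255))
    cv2.imwrite(f"pics/ov_{n}.png",im)
print("pocket",toworld(P,(.038,.083)),onz("top",(221.9,149.6),.005))
print("rail",toworld(P,(.06,0)),onz("top",(251.6,140.5),.009),onz("side",(207.2,198.0),.009),tri((251.6,140.5),"top",(207.2,198.),"side"))
E
python3 m1.py
```

```text
{'top': (np.int64(622), np.int64(178)), 'side': (np.int64(593), np.int64(147))}
['top'] [ 0.5883  0.0672 -0.0456] -2.6129453794415207 182.42352941176475 disc [0.5535 0.0519] 27.07451046979384 in nest [-0.0341 -0.0169]
['side'] [ 0.5882  0.0699 -0.0193] -1.1047814536082037 119.45006548807018 disc [0.5557 0.0523] 22.882354292657368 in nest [-0.0321 -0.0182]
['top', 'side'] [ 0.5876  0.0689 -0.0323] -1.8509093437472872 320.72306766457007 disc [0.5554 0.0517] 50.92415329916115 in nest [-0.0316 -0.0183]
disc3 [0.5554 0.0519 0.0006] 50.76798434255611
pocket [0.6283 0.1506] [0.6292 0.1405 0.005 ]
rail [0.6476 0.067 ] [0.6518 0.0627 0.009 ] [0.6421 0.0747 0.009 ] [ 0.6532  0.0623 -0.0003]
```

View pics/ov_top.png

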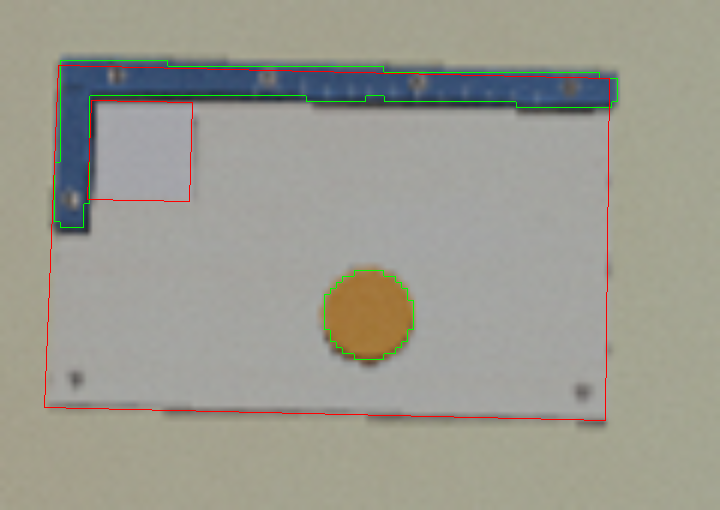

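View pics/ov_side.png

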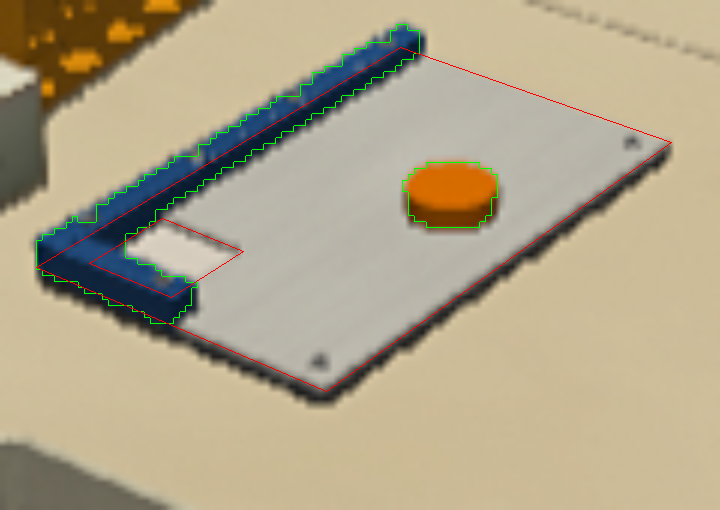

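The fit matches both views: nest at (0.588, 0.069), turned −1.85°, and the blank at about (−32, −18) mm in the nest. The blank's measured underside height is 0.6 mm from the deck, which agrees. Next I'll work out the tool axes and waypoints.

```bash
cat > wp.py <<'E'
from fit import *
from scipy.spatial.transform import Rotation as Ro
np.set_printoptions(precision=4,suppress=True)
P=np.load("nest.npy")
def need(q,z,jaw,o=None):
    """shift in tool axes to nest point q, and the turn about tool x (deg) to bring jaw to world yaw angle jaw (rad, nest)"""
    o=o or ctrl.get_obs(); R=Ro.from_rotvec(o["tool_rot"]).as_matrix(); w=np.r_[toworld(P,q),z]
    d=R.T@(w-o["tool_pos"])
    j=P[2]+jaw; cand=[]
    y=R[:,1]; cur=np.arctan2(y[1],y[0]); dx=(j-cur+np.pi/2)%np.pi-np.pi/2
    return w,d*1000,np.degrees(dx)*np.sign(R[2,0]),R
def report():
    o=ctrl.get_obs(); R=Ro.from_rotvec(o["tool_rot"]).as_matrix(); print("t",o["t"],"pos",o["tool_pos"],"nest mm",tonest(P,o["tool_pos"])*1000,"F",o["contact_force"],"jaw yaw in nest",np.degrees(np.arctan2(R[1,1],R[0,1])-P[2]),"open",o["opening"],"q6",o["q"][5],"down",R[:,0]); return o
E
python3 - <<'E'
from wp import *
o=report(); w,d,a,R=need((-.07,-.018),.05,np.pi/2); print(w,d,a);print(R)
for v in([.2,-.35,.23],[.36,-.1,.2]): print(R.T@(np.array(v)-o["tool_pos"])*1000)
E
```

```text
t 0.5 pos [ 0.2136 -0.5873  0.2313] nest mm [-352.6156 -667.9615] F [-1.1932 -0.1216 -0.291 ] jaw yaw in nest -68.16404436073609 open 0.08540440775444218 q6 -0.11898812973239152 down [-0.      0.0001 -1.    ]
[0.5171 0.0532 0.05  ] [ 181.305  -498.1951 -504.0897] 21.835955639263883
[[-0.      0.3418 -0.9398]
 [ 0.0001 -0.9398 -0.3418]
 [-1.     -0.0001 -0.    ]]
[   1.2776 -227.6816  -68.3212]
[  31.2951 -407.9407 -304.1296]
```

```bash
python3 -m handwheel '[[0.018,[0,-0.028,-0.0085],[0,0,0]],[0.018,[0,-0.028,-0.0085],[0,0,0]],[0.018,[0,-0.028,-0.0085],[0,0,0]],[0.018,[0,-0.028,-0.0085],[0,0,0]],[0.018,[0,-0.028,-0.0085],[0,0,0]],[0.018,[0,-0.028,-0.0085],[0,0,0]],[0.018,[0,-0.028,-0.0085],[0,0,0]],[0.018,[0,-0.028,-0.0085],[0,0,0]]]'; python3 -c "
from wp import *
o=report(); w,d,a,R=need((-.07,-.018),.10,np.pi/2); print(w,d,a)"
```

```text
t: 1.17
tool_pos: [0.2008, -0.3522, 0.2313]
tool_rot: [2.032, 0.358, -2.032]
contact_force: [-0.4, -0.0, 0.7]
opening: 0.0183
t 1.1667 pos [ 0.2008 -0.3522  0.2313] nest mm [-373.0458 -433.4164] F [-0.3721 -0.0141  0.6603] jaw yaw in nest -68.17500593770072 open 0.01834492807661337 q6 -0.014650990804273182 down [ 0.0001 -0.0001 -1.    ]
[0.5171 0.0532 0.1   ] [ 131.231  -272.9955 -435.7595] 21.824994062299297
```

```bash
python3 -m handwheel '[[0.018,[0,-0.0152,-0.0242],[0,0,0]],[0.018,[0,-0.0152,-0.0242],[0,0,0]],[0.018,[0,-0.0152,-0.0242],[0,0,0]],[0.018,[0,-0.0152,-0.0242],[0,0,0]],[0.018,[0,-0.0152,-0.0242],[0,0,0]],[0.018,[0,-0.0152,-0.0242],[0,0,0]],[0.018,[0,-0.0152,-0.0242],[0,0,0]],[0.018,[0,-0.0152,-0.0242],[0,0,0]],[0.018,[0,-0.0152,-0.0242],[0,0,0]],[0.018,[0,-0.0152,-0.0242],[0,0,0]]]' >/dev/null
python3 -m handwheel '[[0.018,[0.016,-0.0152,-0.0242],[0,0,0]],[0.018,[0.016,-0.0152,-0.0242],[0,0,0]],[0.018,[0.016,-0.0152,-0.0242],[0,0,0]],[0.018,[0.016,-0.0152,-0.0242],[0,0,0]],[0.018,[0.016,-0.0152,-0.0242],[0,0,0]],[0.018,[0.016,-0.0152,-0.0242],[0,0,0]],[0.018,[0.016,-0.0152,-0.0242],[5.5,0,0]],[0.018,[0,0,0],[5.5,0,0]],[0.018,[0,0,0],[5.5,0,0]],[0.018,[0,0,0],[5.3,0,0]]]'; python3 -c "
from wp import *
o=report(); w,d,a,R=need((-.07,-.018),.012,np.pi/2); print(w,d,a)"
```

```text
t: 2.83
tool_pos: [0.4992, 0.0305, 0.1187]
tool_rot: [-2.202, 0.039, 2.205]
contact_force: [0.5, -0.3, 0.5]
opening: 0.0179
t 2.8333 pos [0.4992 0.0305 0.1187] nest mm [-87.1304 -41.2302] F [ 0.4509 -0.3309  0.5021] jaw yaw in nest -90.15736474606457 open 0.017938875148057237 q6 1.5179875862952263 down [-0.0013  0.0001 -1.    ]
[0.5171 0.0532 0.012 ] [106.6418 -23.2713 -17.2096] -0.15736474606454315
```

```bash
python3 -m handwheel '[[0.018,[0,-0.0233,-0.0172],[0,0,0]],[0.018,[0.025,0,0],[0,0,0]],[0.018,[0.025,0,0],[0,0,0]],[0.018,[0.025,0,0],[0,0,0]],[0.018,[0.010,0,0],[0,0,0]],[0.018,[0,0,0],[0,0,0]],[0.018,[0,0,0],[0,0,0]]]'; cat > look.py <<'E'
import sys
from wp import *
t=sys.argv[1]
for n,(x0,y0) in(("top",(195,125)),("side",(165,150))):
    im=save(n,t+n)[:,:,::-1]; cv2.imwrite(f"pics/{t}{n}c.png",cv2.resize(im[y0:y0+90,x0:x0+120],None,fx=6,fy=6,interpolation=cv2.INTER_CUBIC))
a=cv2.imread(f"pics/{t}topc.png");b=cv2.imread(f"pics/{t}sidec.png")
cv2.imwrite(f"pics/{t}c.png",cv2.resize(np.hstack([a,b]),(800,300),interpolation=cv2.INTER_AREA))
report()
E
python3 look.py a
```

```text
t: 3.42
tool_pos: [0.5172, 0.0525, 0.0345]
tool_rot: [-2.205, 0.035, 2.206]
contact_force: [-0.1, -0.4, -0.1]
opening: 0.0179
t 3.5167 pos [0.5187 0.0525 0.0362] nest mm [-68.3675 -18.6504] F [ 0.3334 -0.7413  0.1626] jaw yaw in nest -89.9723710271033 open 0.01782521322685986 q6 1.5606019267226596 down [ 0.0032 -0.0001 -1.    ]
```

View pics/ac.png

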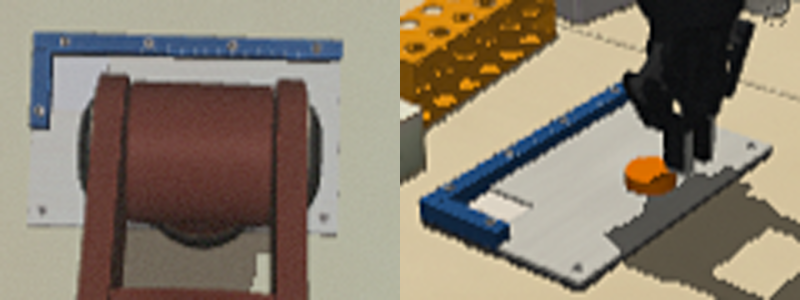

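View pics/asidec.png

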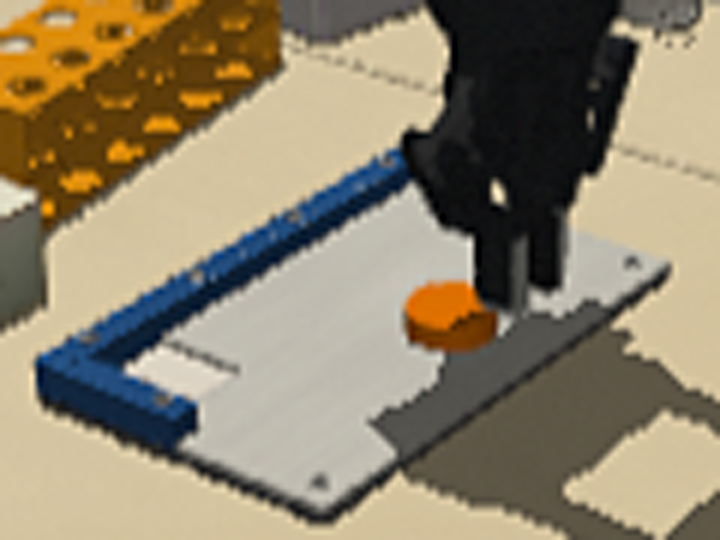

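The top view is blocked by the arm. In the side crop both finger tips stand just in front of the blank, which sits at about (450,315) in the crop, and they are clear of it. I'll lower in steps.

```bash
python3 -m handwheel '[[0.018,[0.01,0,0],[0,0,0]],[0.018,[0.01,0,0],[0,0,0]],[0.018,[0,0,0],[0,0,0]],[0.018,[0,0,0],[0,0,0]]]'; python3 -m handwheel '[[0.018,[0,0,0],[0,0,0]]]';python3 -m handwheel '[[0.018,[0,0,0],[0,0,0]]]'; python3 look.py b
```

```text
t: 3.85
tool_pos: [0.5163, 0.0526, 0.0134]
tool_rot: [-2.203, 0.035, 2.208]
contact_force: [-0.4, -0.4, 0.4]
opening: 0.018
t: 3.93
tool_pos: [0.5171, 0.0526, 0.0141]
tool_rot: [-2.205, 0.035, 2.206]
contact_force: [0.9, 0.8, -0.6]
opening: 0.0179
t: 4.02
tool_pos: [0.5174, 0.0526, 0.0145]
tool_rot: [-2.206, 0.035, 2.205]
contact_force: [0.2, 0.2, 0.2]
opening: 0.0174
t 4.1167 pos [0.5175 0.0526 0.0147] nest mm [-69.5425 -18.5653] F [-0.77   -0.2818  0.4092] jaw yaw in nest -89.96467310000158 open 0.01785947883978388 q6 1.5605977000514655 down [ 0.0007  0.     -1.    ]
```

View pics/bsidec.png

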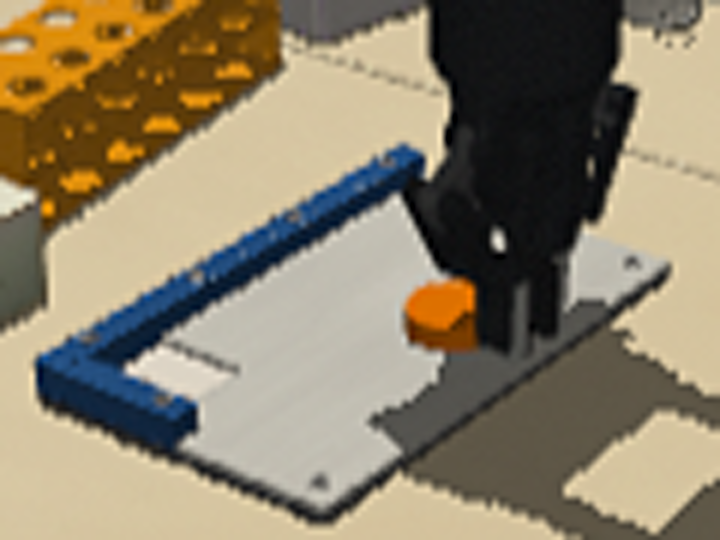

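Tip height is about 14 mm. I'll lower 2 mm more and push most of the way.

```bash
python3 -m handwheel '[[0.018,[0.002,0,0],[0,0,0]],[0.018,[0,0,-0.004],[0,0,0]],[0.018,[0,0,-0.004],[0,0,0]],[0.018,[0,0,-0.004],[0,0,0]],[0.018,[0,0,-0.005],[0,0,0]],[0.018,[0,0,-0.005],[0,0,0]],[0.018,[0,0,-0.005],[0,0,0]],[0.018,[0,0,-0.005],[0,0,0]],[0.018,[0,0,-0.005],[0,0,0]],[0.018,[0,0,-0.005],[0,0,0]]]'; python3 -m handwheel '[[0.018,[0,0,-0.005],[0,0,0]],[0.018,[0,0,-0.005],[0,0,0]],[0.018,[0,0,-0.005],[0,0,0]],[0.018,[0,0,-0.005],[0,0,0]],[0.018,[0,0,-0.003],[0,0,0]],[0.018,[0,0,0],[0,0,0]],[0.018,[0,0,0],[0,0,0]]]'; python3 look.py c
```

```text
t: 4.95
tool_pos: [0.5597, 0.0513, 0.0123]
tool_rot: [-2.205, 0.035, 2.206]
contact_force: [-0.9, -0.7, 0.3]
opening: 0.0178
t: 5.53
tool_pos: [0.5823, 0.0505, 0.0123]
tool_rot: [-2.205, 0.035, 2.205]
contact_force: [-0.4, 0.5, 0.6]
opening: 0.0179
t 5.6333 pos [0.582  0.0506 0.0122] nest mm [ -5.0432 -18.5025] F [-0.5645 -0.0225 -0.3694] jaw yaw in nest -89.96286959569984 open 0.017664594820588412 q6 1.5617624608532499 down [-0.0003  0.     -1.    ]
```

View pics/csidec.png

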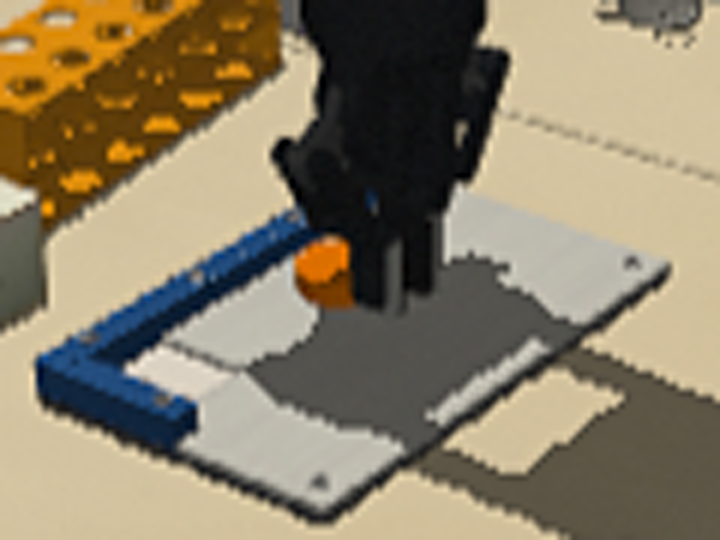

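The blank, at about (325,272) in the crop, is moving ahead of the fingers towards the rail.

```bash
python3 -m handwheel '[[0.018,[0,0,-0.003],[0,0,0]],[0.018,[0,0,-0.003],[0,0,0]],[0.018,[0,0,-0.003],[0,0,0]],[0.018,[0,0,-0.002],[0,0,0]],[0.018,[0,0,-0.001],[0,0,0]],[0.018,[0,0,0],[0,0,0]],[0.018,[0,0,0],[0,0,0]]]'; python3 -m handwheel '[[0.018,[0,0,-0.001],[0,0,0]],[0.018,[0,0,0],[0,0,0]]]';python3 -m handwheel '[[0.018,[0,0,-0.001],[0,0,0]],[0.018,[0,0,0],[0,0,0]]]'; python3 look.py d
```

```text
t: 6.22
tool_pos: [0.5943, 0.0502, 0.0123]
tool_rot: [-2.206, 0.035, 2.205]
contact_force: [0.1, -0.6, -0.1]
opening: 0.0179
t: 6.38
tool_pos: [0.5952, 0.0501, 0.0123]
tool_rot: [-2.205, 0.035, 2.206]
contact_force: [-0.7, -0.1, -0.1]
opening: 0.0181
t: 6.55
tool_pos: [0.5962, 0.0501, 0.0123]
tool_rot: [-2.206, 0.035, 2.205]
contact_force: [0.4, 0.4, -0.3]
opening: 0.0177
t 6.65 pos [0.5962 0.0501 0.0123] nest mm [  9.1822 -18.5062] F [-0.4077  0.0008  0.4832] jaw yaw in nest -89.9633397368809 open 0.017590672695791894 q6 1.5619460532969571 down [ 0.0001  0.     -1.    ]
```

View pics/dsidec.png

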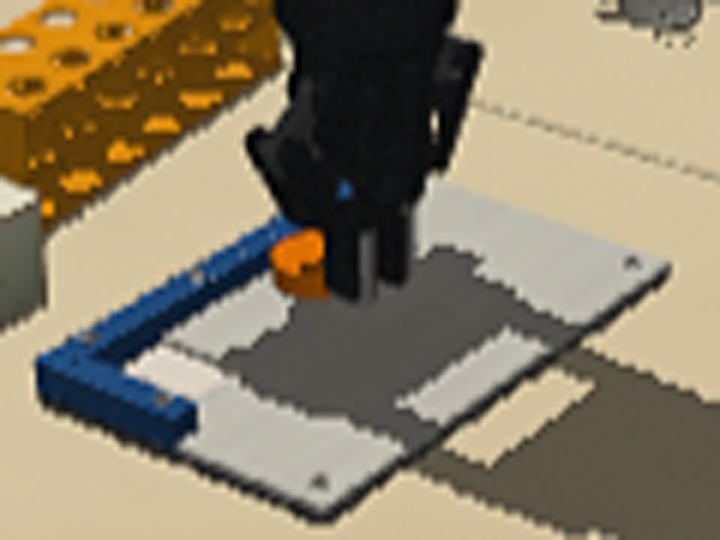

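The blank, at about (300,262) in the crop, is at or very near the rail, and there is no contact force yet. I'll go on in 1 mm steps.

```bash
for i in 1; do python3 -m handwheel '[[0.018,[0,0,-0.001],[0,0,0]],[0.018,[0,0,0],[0,0,0]]]' | grep -E 'pos|force'; done; python3 -m handwheel '[[0.018,[0,0,-0.001],[0,0,0]],[0.018,[0,0,0],[0,0,0]]]' | grep -E 'pos|force'; python3 -m handwheel '[[0.018,[0,0,-0.001],[0,0,0]],[0.018,[0,0,0],[0,0,0]]]' | grep -E 'pos|force'
```

```text
tool_pos: [0.5973, 0.05, 0.0123]
contact_force: [-0.1, 0.4, 0.5]
tool_pos: [0.5977, 0.0501, 0.0121]
contact_force: [-2.2, 0.5, 1.1]
tool_pos: [0.598, 0.0501, 0.012]
contact_force: [-5.4, -0.8, 3.4]
```

The force rose to 5 N at TCP nest x of about 11 mm, as predicted for a blank against the rail. I'll back off, lift, turn and move behind it.

```bash
python3 -m handwheel '[[0.018,[0,0,0.004],[0,0,0]],[0.018,[0,0,0.012],[0,0,0]],[0.018,[-0.02,0,0.01],[0,0,0]],[0.0,[-0.03,0,0],[0,0,0]],[0.0,[-0.01,0.015,0],[-7,0,0]],[0.0,[0,0,0],[-7,0,0]],[0.0,[0,0,0],[-7,0,0]],[0.0,[0,0,0],[-7,0,0]],[0.0,[0,0,0],[-7,0,0]],[0.0,[0,0,0],[-7,0,0]]]' >/dev/null;  python3 -m handwheel '[[0.0,[0,0,0],[-7,0,0]],[0.0,[0,0,0],[-7,0,0]],[0.0,[0,0,0],[-7,0,0]],[0.0,[0,0,0],[-7,0,0]],[0.0,[0,0,0],[-7,0,0]],[0.0,[0,0,0],[-7,0,0]],[0.0,[0,0,0],[0,0,0]],[0.0,[0,0,0],[0,0,0]]]'; python3 look.py e; python3 -c "
from wp import *
print(need((.037,-.062),.011,0)[1:3])"
```

```text
t: 8.65
tool_pos: [0.573, 0.0358, 0.0725]
tool_rot: [1.312, 1.139, -1.31]
contact_force: [0.5, 0.1, 0.2]
opening: -0.0003
t 8.75 pos [0.5728 0.0358 0.0724] nest mm [-13.6911 -33.5532] F [-0.4417 -0.2869 -0.1576] jaw yaw in nest -6.102059873088911 open 0.00017557092988744073 q6 0.07155830590705228 down [ 0.0006 -0.     -1.    ]
(array([61.4217, 53.3891, 22.9026]), np.float64(-6.102059873088915))
```

View pics/ec.png

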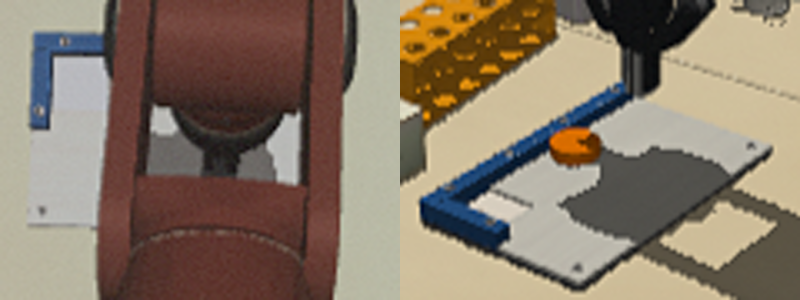

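The side crop shows the blank at about (575,145), touching the rail and well short of the pocket. I'll measure it. The tool is tilted 6° towards the rail, which suits the slide.

```bash
cat > meas.py <<'E'
import sys
from wp import *
I=cv2.imread(f"pics/{sys.argv[1]}.png"); n=sys.argv[2]; g=eval(sys.argv[3])
u=proj(n,[[*toworld(P,g),.015]])[0]; c,r=int(u[0]),int(u[1])
m=clean(masks(I)[1],(r-18,r+18,c-22,c+22)); d=fit(disc,{n:m},[n],list(toworld(P,g)),[.006,.006]); print(m.sum(),d.fun,tonest(P,d.x)*1000)
E
python3 meas.py eside side "(.04,-.018)"; python3 meas.py side0 side "(-.032,-.018)"
```

```text
140 19.155928874001496 [ 43.7508 -19.513 ]
147 22.701960840903922 [-30.6386 -18.5655]
```

```bash
python3 -m handwheel '[[0.0,[0,0.0267,0.01145],[0,0,0]],[0.0,[0,0.0267,0.01145],[0,0,0]],[0.0,[0.02,0,0],[0,0,0]],[0.0,[0.02,0,0],[0,0,0]],[0.0,[0.012,0,0],[0,0,0]],[0.0,[0.004,0,0],[0,0,0]],[0.0,[0,0,0],[0,0,0]],[0.0,[0,0,0],[0,0,0]],[0.0,[0,0,0],[0,0,0]]]'; python3 look.py f; python3 -c "
from wp import *
print(need((.037,-.055),.0122,0)[1:3])"
```

```text
t: 9.5
tool_pos: [0.6234, 0.0059, 0.0177]
tool_rot: [1.31, 1.14, -1.307]
contact_force: [-0.0, -0.2, 0.1]
opening: -0.0
t 9.6 pos [0.6235 0.0059 0.0178] nest mm [ 37.8617 -61.7942] F [-0.0667  0.8859  0.8243] jaw yaw in nest -5.958942278314611 open -9.311405767499366e-05 q6 0.02653904715450472 down [ 0.0025 -0.0003 -1.    ]
(array([ 5.6075, -1.5766, -6.6678]), np.float64(-5.958942278314616))
```

View pics/fsidec.png

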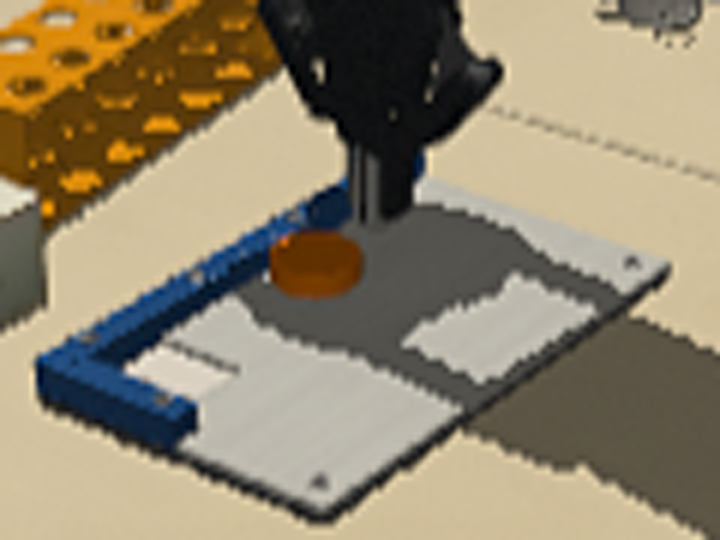

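```bash
python3 -m handwheel '[[0.0,[0.0055,0,0],[0,0,0]],[0.0,[0,0,0],[0,0,0]],[0.0,[0,-0.0004,-0.004],[0,0,0]],[0.0,[0,-0.0004,-0.004],[0,0,0]],[0.0,[0,-0.0004,-0.004],[0,0,0]],[0.0,[0,-0.0004,-0.004],[0,0,0]],[0.0,[0,-0.0004,-0.004],[0,0,0]],[0.0,[0,-0.0005,-0.005],[0,0,0]],[0.0,[0,-0.0005,-0.005],[0,0,0]],[0.0,[0,-0.0005,-0.005],[0,0,0]]]'; python3 look.py g
```

```text
t: 10.43
tool_pos: [0.6238, 0.0416, 0.0109]
tool_rot: [1.309, 1.142, -1.309]
contact_force: [-0.5, -0.1, -0.3]
opening: 0.0002
t 10.5333 pos [0.6238 0.042  0.0108] nest mm [ 37.0461 -25.7673] F [-0.0815 -0.143   0.7399] jaw yaw in nest -5.912180459206328 open -8.823443167401563e-05 q6 0.08343578857876423 down [ 0.0001  0.0003 -1.    ]
```

View pics/gsidec.png

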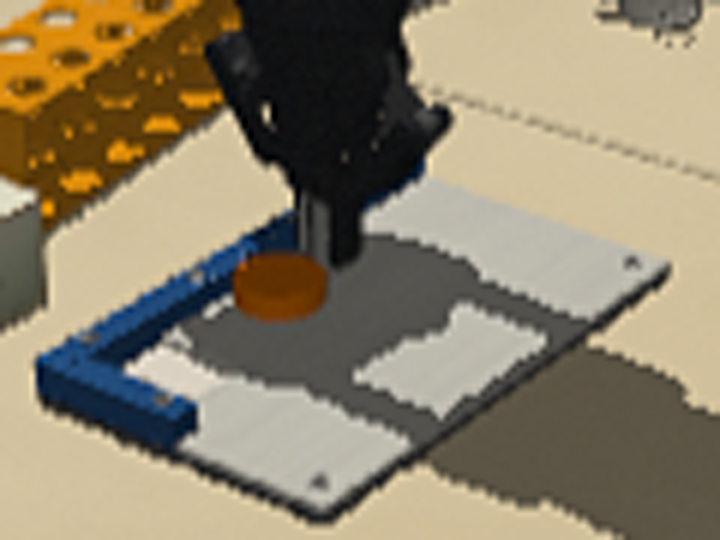

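```bash
python3 meas.py gside side "(.04,.005)"; python3 meas.py fside side "(.04,-.018)"
```

```text
135 29.877868133509075 [42.8881  5.326 ]
136 23.200038207949348 [ 42.3074 -18.8165]
```

The blank is still against the rail: x is 42–43 mm by the side camera, which has been reading about 2 mm high throughout. It has moved along to y = 5 mm. I'll continue.

```bash
python3 -m handwheel '[[0.0,[-0.001,-0.0005,-0.005],[0,0,0]],[0.0,[0,-0.0005,-0.005],[0,0,0]],[0.0,[0,-0.0005,-0.005],[0,0,0]],[0.0,[0,-0.0005,-0.005],[0,0,0]],[0.0,[0,-0.0005,-0.005],[0,0,0]],[0.0,[0,-0.0005,-0.005],[0,0,0]],[0.0,[0,-0.0005,-0.005],[0,0,0]],[0.0,[0,-0.0005,-0.005],[0,0,0]],[0.0,[0,-0.0005,-0.005],[0,0,0]]]'; python3 look.py h;python3 meas.py hside side "(.04,.05)"
```

```text
t: 11.28
tool_pos: [0.6254, 0.0867, 0.0118]
tool_rot: [1.309, 1.142, -1.309]
contact_force: [0.5, -0.2, -1.2]
opening: -0.0003
t 11.3833 pos [0.6255 0.0871 0.0118] nest mm [37.2388 19.3897] F [0.9033 0.0011 0.3552] jaw yaw in nest -5.91715204796458 open 0.00020786771348694735 q6 0.1559045091961644 down [ 0.0001  0.0003 -1.    ]
147 29.074511207751616 [42.6543 51.1264]
```

View pics/hsidec.png

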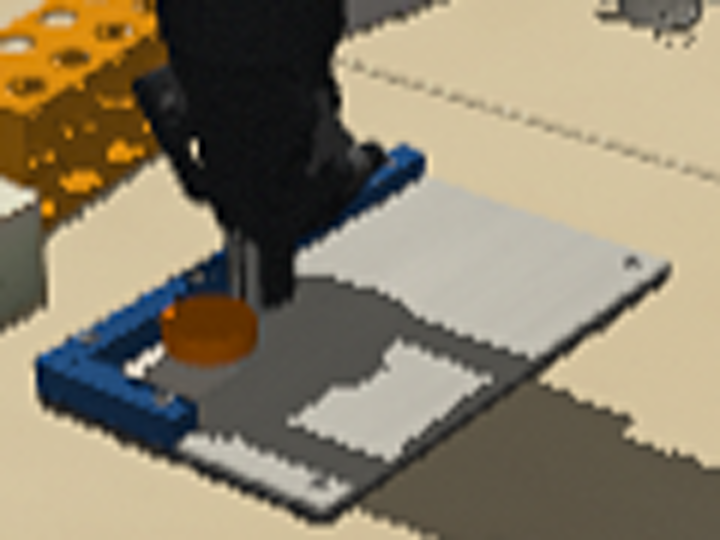

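The blank is at the pocket's lip and still on the rail. I'll push it in gently.

```bash
python3 -m handwheel '[[0.0,[0,-0.0004,-0.004],[0,0,0]],[0.0,[0,-0.0004,-0.004],[0,0,0]],[0.0,[0,-0.0004,-0.004],[0,0,0]],[0.0,[0,-0.0003,-0.003],[0,0,0]],[0.0,[0,-0.0003,-0.003],[0,0,0]],[0.0,[0,0,0],[0,0,0]]]';python3 -m handwheel '[[0.0,[0,-0.0003,-0.003],[0,0,0]],[0.0,[0,-0.0003,-0.003],[0,0,0]],[0.0,[0,-0.0002,-0.002],[0,0,0]],[0.0,[0,0,0],[0,0,0]]]'; python3 look.py i;python3 meas.py iside side "(.04,.076)"
```

```text
t: 11.88
tool_pos: [0.6262, 0.1049, 0.0119]
tool_rot: [1.309, 1.142, -1.308]
contact_force: [0.8, 0.8, -0.1]
opening: -0.0002
t: 12.22
tool_pos: [0.6264, 0.1128, 0.0118]
tool_rot: [1.309, 1.142, -1.309]
contact_force: [-0.4, 0.1, -0.4]
opening: -0.0
t 12.3167 pos [0.6264 0.1124 0.0118] nest mm [37.3599 44.7582] F [ 0.3194  0.4837 -0.0631] jaw yaw in nest -5.959714494172653 open 8.161555249161118e-06 q6 0.1970213238635613 down [ 0.  0. -1.]
144 39.731971051240365 [40.477  77.8866]
```

View pics/isidec.png

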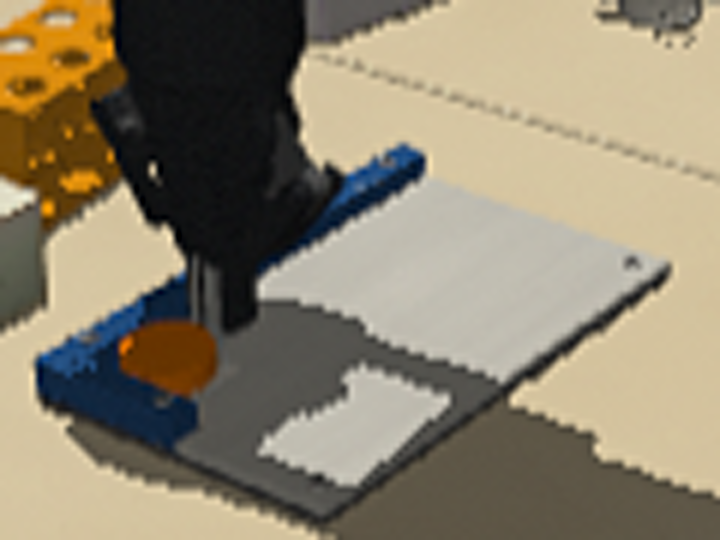

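The blank has tipped into the pocket, with its trailing edge still on the lip. A few more millimetres should seat it.

```bash
python3 -m handwheel '[[0.0,[0,-0.0002,-0.002],[0,0,0]],[0.0,[0,-0.0002,-0.002],[0,0,0]],[0.0,[0,0,0],[0,0,0]]]';python3 -m handwheel '[[0.0,[0,-0.0001,-0.001],[0,0,0]],[0.0,[0,-0.0001,-0.001],[0,0,0]],[0.0,[0,0,0],[0,0,0]]]'; python3 look.py j;python3 meas.py jside side "(.04,.08)"
```

```text
t: 12.57
tool_pos: [0.6265, 0.1166, 0.0118]
tool_rot: [1.309, 1.142, -1.309]
contact_force: [0.3, -0.7, 0.2]
opening: -0.0003
t: 12.82
tool_pos: [0.6266, 0.1185, 0.0118]
tool_rot: [1.309, 1.142, -1.309]
contact_force: [-0.4, -1.1, -0.1]
opening: -0.0004
t 12.9167 pos [0.6266 0.1184 0.0118] nest mm [37.4147 50.7445] F [0.3725 0.4069 1.5671] jaw yaw in nest -5.962324248866677 open -0.00022055020869418468 q6 0.20644163528119097 down [ 0.0001  0.0001 -1.    ]
109 76.58823529411765 [39.8661 85.9511]
```

View pics/jsidec.png

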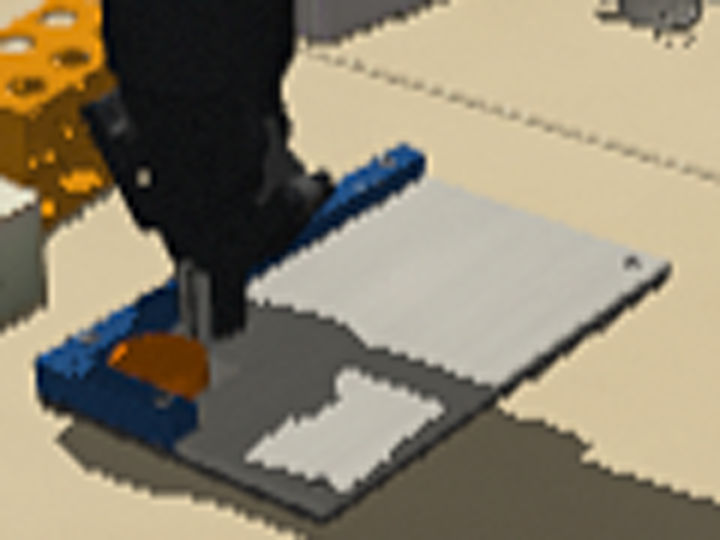

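It appears to have dropped. I'll give it one more millimetre, then back off along the rail, lift, and check from both cameras.

```bash
python3 -m handwheel '[[0.0,[0,-0.0001,-0.001],[0,0,0]],[0.0,[0,0,0],[0,0,0]]]'; python3 -m handwheel '[[0.0,[0,0.0005,0.005],[0,0,0]],[0.0,[0,0.001,0.01],[0,0,0]],[0.0,[0,0.001,0.01],[0,0,0]],[0.0,[-0.02,0,0.01],[0,0,0]],[0.0,[-0.03,0,0],[0,0,0]],[0.0,[-0.04,0,0],[0,0,0]],[0.0,[-0.04,0,0],[0,0,0]],[0.0,[-0.04,-0.03,0],[0,0,0]],[0.0,[0,-0.04,0],[0,0,0]],[0.0,[0,-0.04,0],[0,0,0]]]'; python3 look.py k;python3 meas.py kside side "(.038,.083)"
```

```text
t: 13.08
tool_pos: [0.6267, 0.1194, 0.0118]
tool_rot: [1.309, 1.142, -1.309]
contact_force: [0.4, 0.1, -0.4]
opening: -0.0001
t: 13.92
tool_pos: [0.5217, 0.0976, 0.1791]
tool_rot: [1.314, 1.136, -1.305]
contact_force: [-0.1, 0.3, -0.6]
opening: 0.0
t 14.0167 pos [0.5142 0.0984 0.1726] nest mm [-74.3199  27.088 ] F [-0.0251 -0.3789 -0.3089] jaw yaw in nest -5.934198591795223 open -0.00011672010456405538 q6 0.1825600453321831 down [-0.0057 -0.0001 -1.    ]
119 65.42729389203598 [42.9136 82.5538]
```

View pics/kc.png

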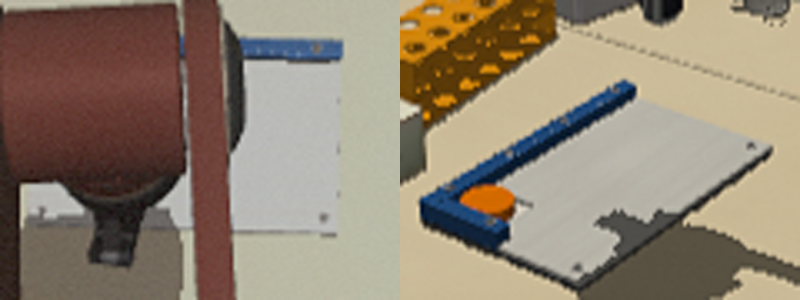

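View pics/ksidec.png

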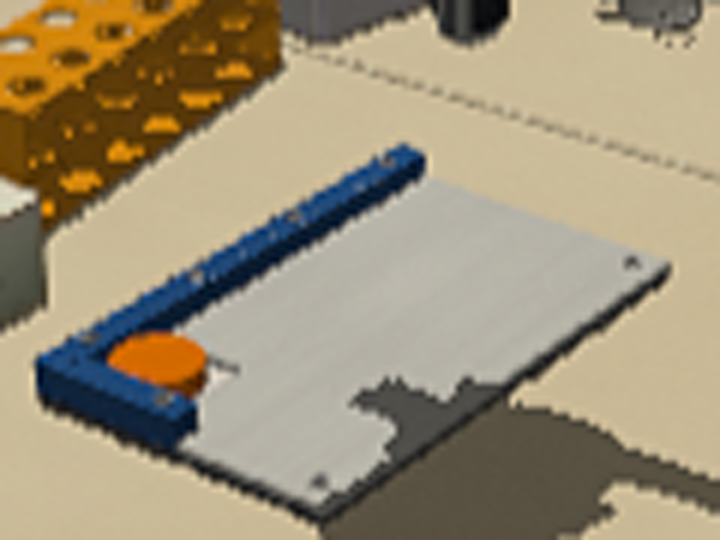

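In the side crop the blank, at about (157,365), sits low in the pocket beside the stop, with white floor visible to its right. I'll move the arm aside to verify from the top and check flatness.

```bash
python3 -m handwheel '[[0.0,[-0.01,0,0.03],[0,0,0]],[0.0,[-0.01,0,0.03],[0,0,0]],[0.0,[-0.01,0,0.03],[0,0,0]],[0.0,[0,0,0.03],[0,0,0]],[0.0,[0,0,0.03],[0,0,0]],[0.0,[0,0,0.03],[0,0,0]],[0.0,[0,0,0.03],[0,0,0]],[0.0,[0,0,0.02],[0,0,0]],[0.0,[0,0,0],[0,0,0]],[0.0,[0,0,0],[0,0,0]]]'; python3 look.py l
cat > chk.py <<'E'
from wp import *
from itertools import product
I={n:cv2.imread(f"pics/l{n}.png") for n in("top","side")}
M={}
for n in I:
    u=proj(n,[[*toworld(P,(.038,.083)),.011]])[0];c,r=int(u[0]),int(u[1]); M[n]=clean(masks(I[n])[1],(r-18,r+18,c-22,c+22)); print(n,M[n].sum(),np.argwhere(M[n]).mean(0))
T=Ro.from_euler("z",P[2]).as_matrix()
D0=D-[0,0,.009]
def rend(n,p):
    x,y,z,tilt=p
    A=Ro.from_euler("x",-tilt).as_matrix()   # front (+y) down
    pts=(D0@A.T+[x,y,z])@T.T+[P[0],P[1],0]
    m=fill(n,[pts]); 
    if n=="side": m=np.clip(m-fill(n,[B[1]@T.T+[P[0],P[1],0]]),0,1)
    return m
for name,z,t in(("flat in pocket",.005,0.),("flat on deck",.009,0.),("tilted 5",.007,np.radians(5)),("tilted -5",.007,np.radians(-5))):
    for use in(["side"],["top"],["side","top"]):
        f=lambda p:sum(np.abs(G(rend(n,[p[0],p[1],z,t]))-G(M[n])).sum() for n in use)
        r=minimize(f,[.04,.083],method="Nelder-Mead",options=dict(initial_simplex=[[.04,.083],[.036,.083],[.04,.087]],xatol=1e-4,fatol=.01)); print(name,use,r.x*1000,r.fun)
E
python3 chk.py
```

```text
t: 14.85
tool_pos: [0.4889, -0.1306, 0.205]
tool_rot: [1.311, 1.14, -1.311]
contact_force: [-0.3, -0.4, -0.5]
opening: -0.0001
t 14.95 pos [ 0.4891 -0.1291  0.205 ] nest mm [ -92.0667 -201.0623] F [0.0143 0.3744 0.3775] jaw yaw in nest -5.972906837678608 open 4.045899178934276e-05 q6 -0.2689638902499029 down [-0.0002  0.0005 -1.    ]
top 179 [147.9832 217.7933]
side 120 [209.55  191.475]
flat in pocket ['side'] [42.9062 84.321 ] 13.754391404242213
flat in pocket ['top'] [42.6283 83.4036] 24.87902032331551
flat in pocket ['side', 'top'] [42.6085 84.0543] 39.25211170539741
flat on deck ['side'] [38.4858 89.1462] 14.304224755521517
flat on deck ['top'] [40.6784 82.215 ] 27.074511568509855
flat on deck ['side', 'top'] [41.4816 84.3044] 58.66211348550641
tilted 5 ['side'] [39.5635 87.5116] 13.773008411305145
tilted 5 ['top'] [41.1887 81.6832] 26.400001092086885
tilted 5 ['side', 'top'] [41.7551 83.8704] 52.076640529481885
tilted -5 ['side'] [41.9296 85.6992] 14.774110713464346
tilted -5 ['top'] [41.8098 82.8926] 25.269500199048004
tilted -5 ['side', 'top'] [41.7858 84.7889] 43.30173062123956
```

View pics/ltopc.png

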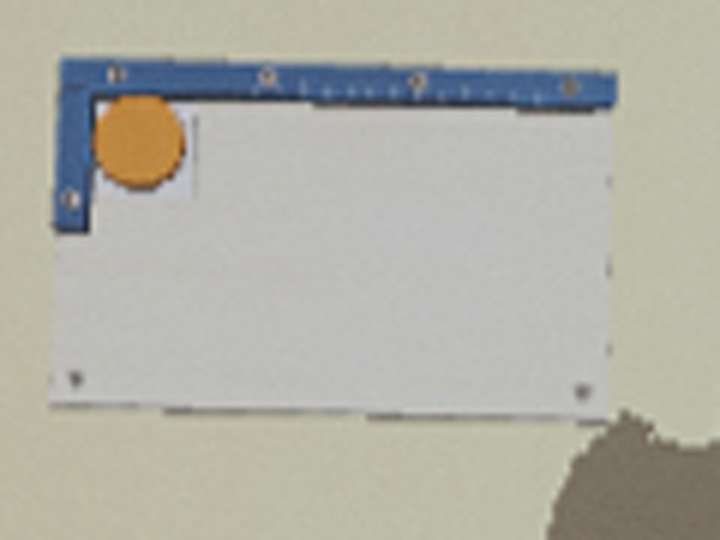

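View pics/lside.png

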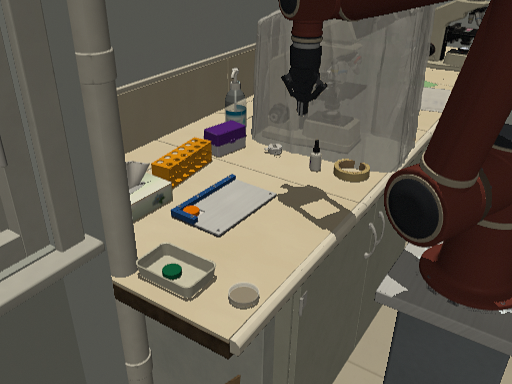

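View pics/lsidec.png

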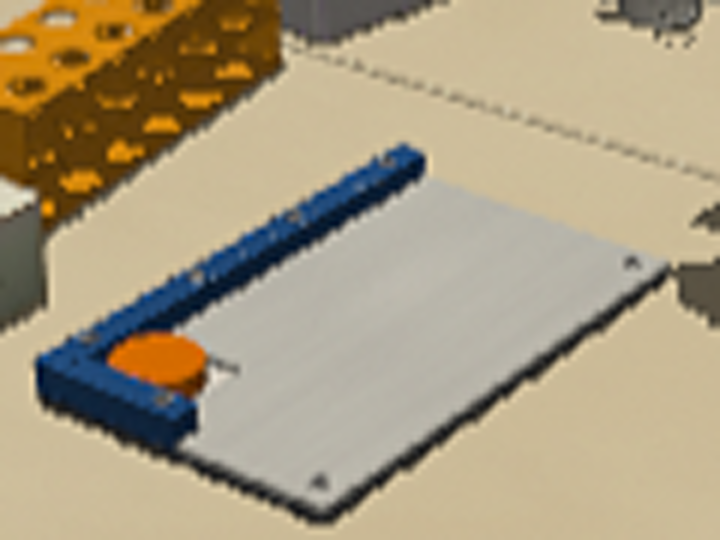

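The top view shows the blank inside the white square, touching the rail side, with a white strip at its right. The flat-in-pocket model fits best. The bystanders visible are where they were, and the arm is clear and still.

```bash
python3 -c "
from wp import *
report(); print(ctrl.finish_job())"
```

```text
t 14.95 pos [ 0.4891 -0.1291  0.205 ] nest mm [ -92.0667 -201.0623] F [0.0143 0.3744 0.3775] jaw yaw in nest -5.972906837678608 open 4.045899178934276e-05 q6 -0.2689638902499029 down [-0.0002  0.0005 -1.    ]
the job is handed in; nothing more can be done
None
```

The orange blank is in the corner pocket and looks flat. I handed the job in at about 15 s; it reports no verdict.

- **To the rail:** I pushed the blank squarely across the deck with two slightly open fingertips. It met the rail at about y = −18 mm in the nest, well short of the pocket, and the force rose to about 5 N there.
- **Into the pocket:** I went round behind it with shut fingers, tilted 6° towards the rail, and slid it along until it tipped over the lip and dropped in. I never gripped or lifted it. The highest force in the readings I took was about 6 N.

**Last checks**
- In the top view the blank lies inside the white square against the rail, with a white strip showing on its right.
- Over both views, a blank lying flat on the pocket floor fits best: error 39, against 43–59 for tilted or still on the deck. The side view alone could hardly tell these apart.
- The bystanders visible in the side picture stand where they were, by eye. I did not measure them.
- The gripper was clear of everything at z = 0.2 m, with the force reading at noise level.

**Disagreements**
- The two cameras disagreed by about 1 to 3 mm in placing the nest and by about 1.5° in its turn (−2.6° from the top, −1.1° from the side); I used the joint fit, −1.85°.
- The blank's fitted final position is about (42.6, 84.1) mm. That is 2–3 mm further in x than the rail allows, and I put it down to calibration error.

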